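# Open the clamping cradle and hold a laboratory clamp level above it

## Robot

A 6-joint arm with a two-finger parallel gripper is mounted at the origin on a cart in front of the work surface, level with it; the furniture and walls round the work are solid. World frame = base frame: x ahead of the robot, y to its left, z up, the work surface at z = 0. Lengths are in m, angles in degrees, forces in N, time in s.
With the tool pointing down it reaches from about 0.35 to 0.875 m from the base axis. Payload 4.2 kg.
Tool frame: the origin (TCP) lies midway between the tips of the shut fingers; the grasp point (between the pads) lies 19 mm behind it; z points along the fingers, y is the line along which they close (so a half turn about z gives the same grasp; the last joint's range is limited). The gripper opens to 87 mm and grips with 3 to 60 N. Pads are 19 mm wide; open, the fingers measure 117 mm over their backs; the gripper's body (75 mm by 190 mm) begins 51 mm behind the grasp point.
Start: joints at [-50.157, 22.042, 0.453, 0, -68.411, -14.817], TCP at [0.264, -0.566, 0.188] pointing down, gripper open.
Joint ranges: [-179.83, 179.83], [-69.29, 118.12], [-61.27, 80.66], [-181.25, 117.63], [-171.15, -9.14], [-177.46, 177.46]. Speed limits (degrees/s): [159.86, 159.86, 180, 180, 180, 180].

## Interface

Orientations are given as a 3x3 rotation matrix whose columns are the frame's x, y, z axes.
In Python, from station import r, cams gives the robot as it stands.
- The arm moves only by the tool play_rows, never from a script. Its argument "commands" is text: rows parted by semicolons, each of 6 numbers parted by spaces: the shift along the world's x, y, z normalised to -1 to 1, where 1 is 30 mm, then the turn, a rotation vector about the world's x, y, z normalised to -1 to 1, where 1 is 0.15 rad. A call has 1 to 20 rows; each row shifts and turns the commanded pose from where the row before left it; what a row does not reach is not made up. A row lasts 1/10 s, in which the tool goes at most 50 mm and 8.59 degrees, less where a joint would pass 70% of its speed; a pose out of reach is approached as far as the arm can. A call with a number of a shift or a turn outside -1 to 1 is refused whole. A call with a gripper value outside its range is refused whole. "grip" is the finger opening in mm, from 0 to 87, set as the call begins (left out, the last holds). The fingers move at their own pace and stop on an object; the grip force is fixed at half the most. Time passes only in rows, so rows that do not move let the fingers close. It gives the time, the measured TCP pose, the force, the opening and the grip force at its end, in the units of the state.
- r.sense(): the state, without advancing time (a new reading comes with each control period).
- cams.capture(name): name is "scene" or "side" or "wrist"; returns (picture, depth): 480x640x3 uint8, blue, green, red; 480x640 float32, m along the optical axis (not along the pixel's ray), 0 where there is no reading.
- cams.camera_info(name): a dict with "mtx" (3x3 intrinsics, pixels), "R" (3x3) and "t" (3): a world point X has camera coordinates R X + t. Camera axes: x right, y down, z forward; pixel columns grow to the right and rows downward; lengths in m; the calibration is good to about 2 mm. A picture is of the moment at which its call begins: read the wrist's pose just before it. camera_info takes no time and is no camera call; for the wrist camera it gives the pose at the moment of the call.
- r.finish_job(): hands the job in; it is judged then, once.
The state is a dict: "time_s": time; "joints": joint angles; "joint_velocities": joint speeds; "effort": joint torques, N m; "tcp_pos": TCP position; "ee_rot": TCP orientation; "wrist_force": force on the tool from outside, world axes, zero at the start; "moment": the same for the moment, N m; "gripper_width": opening from 0.0 (shut) to 1.0 (fully open); "gripper_force": force on a finger pad.
Only numpy, scipy, OpenCV 4.12 (cv2) and the standard library are available. Lean on these libraries where they do the work, as an engineer would, in place of code of your own. Each camera call takes 0.05 s, during which the arm holds its last target. There are 200 camera calls.

## Task

I am going to bed this laboratory clamp down in the clamping cradle to re-line its jaws. Press the cradle's treadle right down to its stop so that the claw swings back and stays open; then, with the treadle down, pick the clamp up off the bench by its balance point on the rod and hold it level about 4 cm above where it will sit, boss head over the boss seat and rod over the notch, clear of the cradle and of everything else, without knocking the glassware and other things around. Finish while holding it there, so that I can guide it down by hand.

Things in the scene. Friction and masses are not known exactly. Their poses are not given: they have to be found in the camera images.
- clamp: Loose grey lab clamp lying on the bench, 257 mm long, 0.35 to 0.6 kg. Origin = balance point, on the axis of its steel rod (round, 12 mm), 26 mm above the bench as it lies. +x along the rod to the jaws, +z up as it lies. Bare rod from x = -26 mm to +84 mm; two-prong jaws on to +166 mm, 52 mm high, brass wing nut on top to 39 mm above the rod axis; boss head on the -x side.
- clamp_boss (a point): Centre of the clamp's heavy boss head, on the rod axis, 50 mm from the balance point on the -x side: a slotted casting 40 (x) x 40 (y) x 52 (z) mm, with a thumb screw behind it to x = -92 mm. Its underside and that of the jaws lie 26 mm below the rod axis. Clamp axes.
- clamp_rod (a point): Point of the clamp's rod axis that belongs in the notch, 58 mm from the balance point towards the jaws. Clamp axes.
- cradle: Clamping cradle screwed to the bench, grey base plate 130 (x) x 186 (y) x 14 mm. Origin at bench height under the plate, below the balance point of a seated clamp; +x away from the treadle, +y to the boss seat, +z up. A seated clamp has its rod along the cradle's y, 85 mm above the bench, boss head on the +y side, jaws on the -y side (clamp +x = cradle -y).
- seat_mid (a point): Point of the cradle where the clamp's balance point will be when seated: 85 mm above its origin. Cradle axes. Near it, at y = -10 mm, the bracket of a spring strut, 54 mm high.
- seat_boss (a point): Point of the cradle where point clamp_boss will be when seated: y = +50 mm, 85 mm high. Cradle axes. The boss seat below it is a pad 59 mm high between two cheeks 50 mm apart, 77 mm high.
- seat_notch (a point): Point of the cradle where point clamp_rod will be when seated: y = -58 mm, 85 mm high, in the V-notch of a post whose tips are 94 mm high. Cradle axes. Beside it, at y = -73 mm, a steel claw reaches over the rod line from the treadle side, 107 mm high; open, its tip is drawn back 25 mm from the rod line and stands up to 125 mm high.
- treadle (a joint): Angle of treadle and claw, one lever on a cross shaft along the cradle's y (shaft at x = -45 mm, 45 mm high): 0 = treadle up, claw shut over the notch; 0.50 rad = at its stop, claw open. An over-centre spring strut holds it up (about 7 N on the pad starts it), pulls it through to the stop once past about 0.3 rad, and keeps it down.
- tread_pad (a point): Middle of the top of the treadle's ribbed rubber pad, 48 (x) x 56 (y) mm, 86 mm from the shaft on the -x side of the cradle, at cradle y = +20 mm; moves with the treadle, axes tilt with it. Up: 76 mm above the bench, its free end 15 degrees high; at the stop: 34 mm above the bench, free end 14 degrees low.
- flask: Bystander: conical flask, 64 mm across, 114 mm high; origin under its middle.
- white_bottle: Bystander: white plastic bottle, 52 mm across, 100 mm high; origin under its middle.
- beaker: Bystander: small glass beaker, 61 mm across, 69 mm high; origin under its middle.
- stopper: Bystander: black rubber stopper, 35 mm across, 30 mm high; origin under its middle.

How it is judged (in metres and radians):
On the way, in this order (a step that is already met when the one before it is completed fails the run):
1. the treadle is pressed down to its stop (value of joint treadle above 0.47 rad), for 0.1 s.
2. with the treadle down, the clamp is lifted clear of the bench by its balance point (value of joint treadle above 0.45 rad and height (world z) of clamp above 0.06 m and distance between the grasp point and clamp below 0.02 m and contact force between the fingers and clamp above 2 N), for 0.2 s.
At the end, for the whole second after the job is handed in: Treadle over 0.45 rad; clamp gripped within 20 mm of its balance point, level within 0.12 rad and still; rod 18 to 65 mm above its seated height; boss head and notch point each within 15 mm (seen from above) of their places over the cradle; clamp and robot not touching the cradle (value of joint treadle above 0.45 rad and z of clamp in the frame of cradle between 0.103 and 0.15 m and horizontal distance between clamp_boss and seat_boss below 0.015 m and horizontal distance between clamp_rod and seat_notch below 0.015 m and angle between clamp's own z axis and vertical below 0.12 rad and distance between the grasp point and clamp below 0.02 m and contact force between the fingers and clamp above 2 N and contact force between clamp and cradle below 0.2 N and contact force between the arm and cradle below 0.5 N and linear speed of clamp below 0.02 m/s and angular speed of clamp below 0.15 rad/s); the arm keeps its last pose, push and grip.
It fails at once if a bystander is knocked from its place (more than 20 mm) or tipped (distance of any of flask, white_bottle, beaker, stopper from where it was at the start of the episode above 0.02 m or angle between any of flask, white_bottle, beaker, stopper's own z axis and vertical above 0.3 rad).
It fails at once if the clamp is knocked against the cradle (more than 15 N) (contact force between clamp and cradle above 15 N).
It also fails if it takes over 51 s, if anything falls off the work surface, if the arm or the gripper's body presses on something with over 40 N, if the wrist force passes 120 N, or if a joint passes its speed limit or range.

## Working session

There is one attempt and no reset: what is moved stays moved. The work goes in short steps, Python scripts to look and compute and a tool call to move; the robot and the scene stay as the last step left them, time stands still between calls to the robot, and variables do not carry over. Pictures are saved under pics/ and viewed, at most 10 in all, crops included, and the job is handed in when it is done.

Besides the shell and the picture viewer there is one more tool, called after ">>>" as name(argument=value, ...) on one line, values as JSON. play_rows: Moves the arm, as the interface text tells. Scaled input: -1 to 1 covers 30 mm each way for a shift and 0.15 rad each way for a turn. Its arguments: {"type":"object","properties":{"commands":{"type":"string"},"grip":{"type":"number"}},"required":["commands"]}

```bash
mkdir -p pics; ls; cat > h.py <<'E'
from station import r, cams
import numpy as np, cv2
def cap(n,f):
    i=cams.camera_info(n); p,d=cams.capture(n); cv2.imwrite('pics/'+f+'.png',p); np.savez('pics/'+f,p=p,d=d,K=i['mtx'],R=i['R'],t=i['t'])
def cloud(f):
    z=np.load('pics/'+f+'.npz'); d=z['d']; K=np.array(z['K']); v,u=np.mgrid[:480,:640]
    c=np.stack([(u-K[0,2])/K[0,0]*d,(v-K[1,2])/K[1,1]*d,d],-1)
    X=(c-z['t'].ravel())@z['R']; X[d==0]=np.nan
    return X,z['p']
E
python3 - <<'E'
from h import *
s=r.sense(); print(s['tcp_pos'],s['ee_rot'],s['time_s'])
cap('scene','s0'); cap('side','d0')
for f in ('s0','d0'):
    z=np.load('pics/'+f+'.npz'); print(-z['R'].T@z['t'].ravel(), z['R'][2])
E
```

```text
pics
[ 0.26409645 -0.56568719  0.18736757] [[-9.06192764e-01 -4.22863571e-01 -1.03681283e-03]
 [-4.22864828e-01  9.06190654e-01  1.95878378e-03]
 [ 1.11251795e-04  2.21346736e-03 -9.99997544e-01]] 0.0
[-0.00276169 -0.96907505  0.71174656] [ 0.45770045  0.72355544 -0.51669897]
[0.04372606 0.94284658 0.71572636] [ 0.39419144 -0.78445115 -0.47880006]
```

View pics/s0.png

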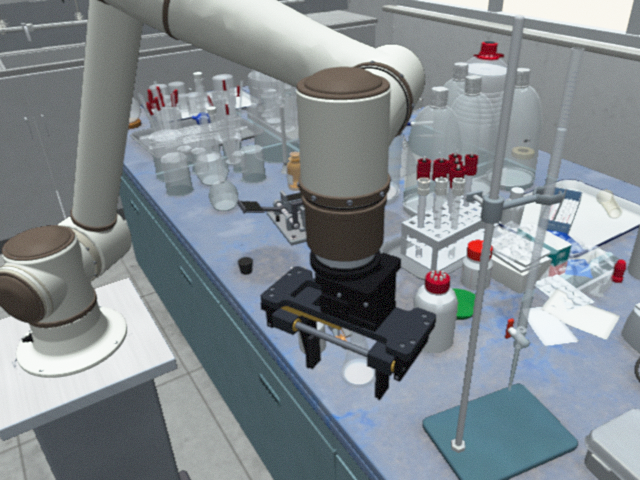

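View pics/d0.png

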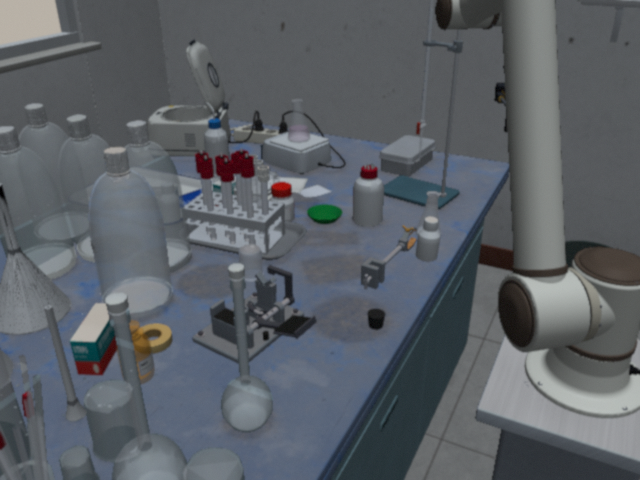

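The side view shows the cradle near (255,325) and the clamp with its boss at (373,272) and jaws at (408,240). The white bottle is at (428,240), with a flask behind it at (432,205) and the stopper at (376,318). I'll build a top-down map of both clouds.

```bash
python3 - <<'E'
from h import *
im=np.zeros((600,800,3),np.uint8); zb=np.full((600,800),-1.)
for f in ('d0','s0'):
    X,p=cloud(f); X=X.reshape(-1,3); p=p.reshape(-1,3)
    ok=np.isfinite(X).all(1)&(X[:,2]<0.16)&(X[:,2]>-.02); X=X[ok];p=p[ok]
    # row: x 0.2..0.8 ; col: y 0.3..-0.5
    i=((0.85-X[:,0])*1000).astype(int); j=((0.25-X[:,1])*1000).astype(int)
    m=(i>=0)&(i<598)&(j>=0)&(j<798)
    for a,b,c,z in zip(i[m],j[m],p[m],X[m,2]):
        for da in (0,1):
          for db in (0,1):
            if z>zb[a+da,b+db]: zb[a+da,b+db]=z; im[a+da,b+db]=c
for k in range(0,800,100): cv2.putText(im,f'{.25-k/1000:.2f}',(k,10),0,.35,(0,255,255)); im[:,k]=(0,255,255)
for k in range(50,600,100): cv2.putText(im,f'{.85-k/1000:.2f}',(0,k),0,.35,(0,255,0)); im[k]=(0,255,0)
cv2.imwrite('pics/top.png',im)
p=cv2.imread('pics/d0.png')[180:380,170:470]
cv2.imwrite('pics/d0c.png',cv2.resize(p,None,fx=2.66,fy=2.66,interpolation=cv2.INTER_CUBIC))
E
```

```text
(no output)
```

View pics/top.png

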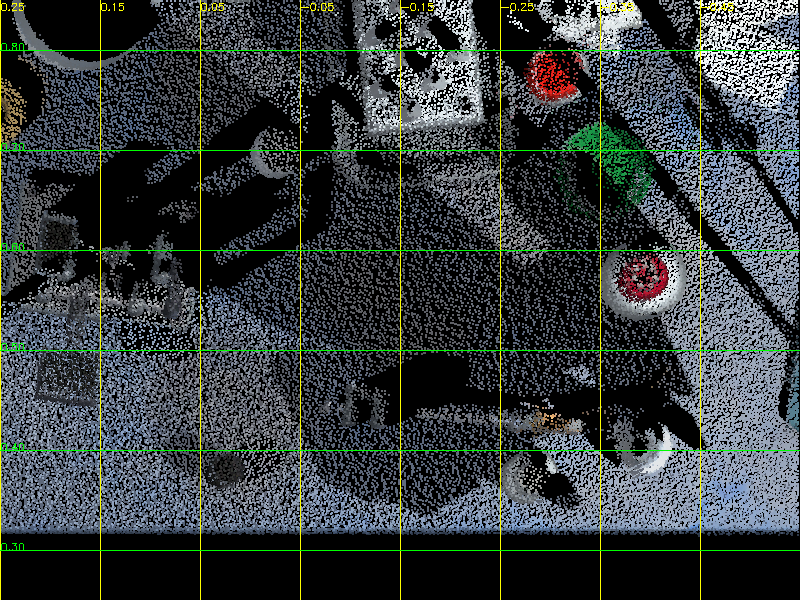

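View pics/d0c.png

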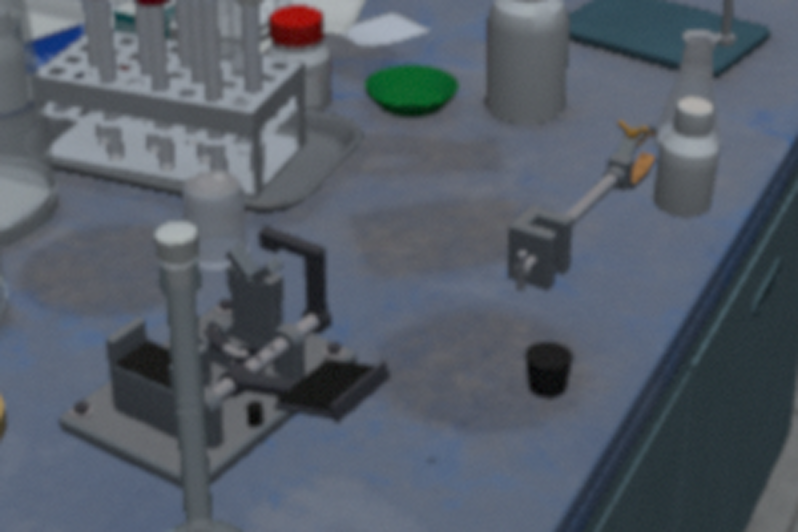

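The top map puts the clamp along x≈0.435 with its boss near y≈-0.11 and jaws towards -y. The treadle pad is near (0.475, 0.185), so the cradle axes lie roughly along the world axes. Bystanders:
- Stopper: about (0.385, 0.03)
- White bottle: about (0.37, -0.28)
- Flask: about (0.41, -0.39)

Next I'll move over the clamp for a closer look.

>>> play_rows(commands="0 .6 .9 0 0 .9;0 .6 .9 0 0 .9;0 .6 .9 0 0 .9;0 .6 .9 0 0 .9;0 .6 .9 0 0 .9;0 .6 .9 0 0 .9;.5 .96 0 0 0 .216;.5 .96 0 0 0 .216;.5 .96 0 0 0 .216;.5 .96 0 0 0 .216;.5 .96 0 0 0 .216;.5 .96 0 0 0 .216;.5 .96 0 0 0 .216;.5 .96 0 0 0 .216;.5 .96 0 0 0 .216;.5 .96 0 0 0 .216;0 0 0 0 0 0;0 0 0 0 0 0;0 0 0 0 0 0")

```text
time_s: 2.0
tcp_pos: [0.414, -0.1707, 0.3503]
ee_rot: [[-0.001, -1.0, -0.001], [-1.0, 0.001, -0.0], [0.0, 0.001, -1.0]]
wrist_force: [0.5, 0.7, 0.6]
gripper_width: 1.003
gripper_force: 0.0
```

```bash
python3 - <<'E'
from h import *
s=r.sense(); print(s['tcp_pos'],s['ee_rot'],s['time_s'],s['joints'])
cap('wrist','w1'); z=np.load('pics/w1.npz'); print(-z['R'].T@z['t'].ravel(), z['R'])
E
```

```text
[ 0.41401429 -0.17070642  0.35029055] [[-7.69964398e-04 -9.99999570e-01 -5.16737179e-04]
 [-9.99999703e-01  7.69983929e-04 -3.75987560e-05]
 [ 3.79966192e-05  5.16708076e-04 -9.99999866e-01]] 2.0 [-1.49902611e+00 -1.88752505e-01 -4.90114623e+00  2.93783383e-03
 -8.53171467e+01  1.45466923e+00]
[ 0.41343283 -0.24901555  0.5476432 ] [[-9.99998746e-01  1.88989427e-04  1.57245060e-03]
 [ 6.31751249e-04  9.58045236e-01  2.86616340e-01]
 [-1.45231135e-03  2.86616973e-01 -9.58044154e-01]]
```

View pics/w1.png

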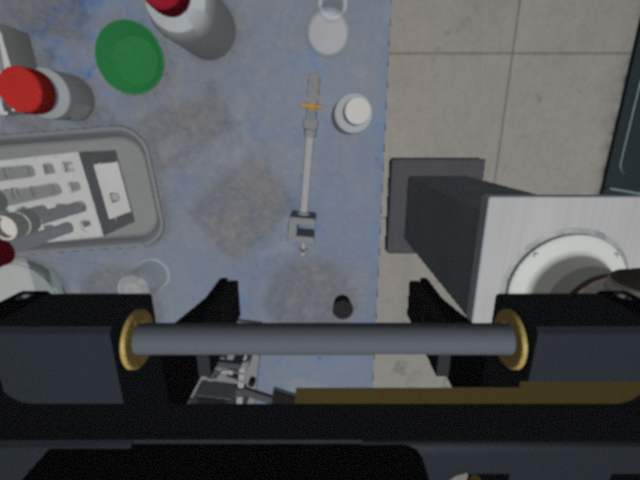

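The clamp shows clearly: boss at (302,226), rod up to about (309,130), wing nut at (312,105), white bottle at (352,113) and stopper at (342,306). I'll fit its pose now.

```bash
python3 - <<'E'
from h import *
X,p=cloud('w1')
P=X[132:205,290:325].reshape(-1,3); P=P[(P[:,2]>.02)&(P[:,2]<.045)]
print(len(P),np.median(P[:,2]),P[:,2].max())
vx,vy,x0,y0=cv2.fitLine(P[:,:2].astype(np.float32),cv2.DIST_HUBER,0,.01,.01).ravel()
d=np.array([vx,vy])*(-np.sign(vy)); c=np.array([x0,y0]); print(d,c,np.degrees(np.arctan2(d[1],d[0])))
A=X[60:270,280:345].reshape(-1,3); n=np.array([-d[1],d[0]])
s=(A[:,:2]-c)@d; l=(A[:,:2]-c)@n; ok=(np.abs(l)<.03)&(A[:,2]>.012)
for b in np.arange(-.16,.2,.005):
    m=ok&(s>=b)&(s<b+.005)
    if m.sum(): print(f'{b:.3f} {m.sum()} z{A[m,2].max():.3f} l {l[m].min():.3f} {l[m].max():.3f}')
m=ok&(A[:,2]>.046)&(s<0); print('top',s[m].min(),s[m].max(),l[m].min(),l[m].max())
E
```

```text
614 0.032424721515101396 0.03784313664758692
[-0.09829367 -0.9951575 ] [ 0.43626437 -0.20825778] -95.64092
-0.135 22 z0.047 l -0.011 0.002
-0.130 35 z0.046 l -0.011 0.002
-0.125 15 z0.032 l -0.007 -0.001
-0.120 4 z0.032 l -0.007 -0.002
-0.115 21 z0.054 l -0.018 0.017
-0.110 81 z0.055 l -0.019 0.019
-0.105 185 z0.055 l -0.020 0.019
-0.100 56 z0.055 l -0.015 0.019
-0.095 36 z0.054 l 0.007 0.020
-0.090 26 z0.055 l 0.007 0.020
-0.085 70 z0.055 l -0.019 0.019
-0.080 88 z0.056 l -0.020 0.019
-0.075 174 z0.055 l -0.020 0.019
-0.070 44 z0.039 l -0.009 0.010
-0.065 27 z0.034 l -0.005 0.006
-0.060 23 z0.034 l -0.005 0.006
-0.055 27 z0.036 l -0.006 0.005
-0.050 26 z0.034 l -0.005 0.005
-0.045 27 z0.034 l -0.005 0.006
-0.040 27 z0.034 l -0.006 0.006
-0.035 25 z0.034 l -0.006 0.005
-0.030 26 z0.035 l -0.005 0.006
-0.025 30 z0.035 l -0.005 0.006
-0.020 26 z0.035 l -0.006 0.005
-0.015 29 z0.035 l -0.005 0.005
-0.010 26 z0.035 l -0.005 0.006
-0.005 28 z0.035 l -0.006 0.006
0.000 29 z0.035 l -0.006 0.005
0.005 29 z0.034 l -0.005 0.005
0.010 27 z0.036 l -0.005 0.006
0.015 30 z0.035 l -0.006 0.006
0.020 27 z0.034 l -0.005 0.005
0.025 30 z0.034 l -0.005 0.006
0.030 31 z0.035 l -0.006 0.006
0.035 30 z0.034 l -0.005 0.005
0.040 37 z0.038 l -0.008 0.008
0.045 48 z0.037 l -0.009 0.009
0.050 51 z0.043 l -0.009 0.010
0.055 55 z0.044 l -0.010 0.010
0.060 53 z0.044 l -0.009 0.009
0.065 50 z0.048 l -0.030 0.009
0.070 49 z0.052 l -0.030 0.007
0.075 75 z0.067 l -0.030 0.013
0.080 67 z0.067 l -0.029 0.015
0.085 44 z0.060 l -0.007 0.007
0.090 42 z0.055 l -0.006 0.007
0.095 50 z0.055 l -0.007 0.008
0.100 43 z0.057 l -0.007 0.007
0.105 44 z0.055 l -0.006 0.007
0.110 48 z0.054 l -0.007 0.008
0.115 42 z0.050 l -0.007 0.007
0.120 29 z0.048 l -0.006 0.007
top -0.131378763326711 -0.07175011434196933 -0.019496433419545718 0.019975557505636708
```

```bash
python3 - <<'E'
from h import *
X,p=cloud('d0')
for u,v in [(238,272),(240,330),(247,400),(118,305),(250,262)]: print(u,v,np.nanmedian(X[v-2:v+3,u-2:u+3].reshape(-1,3),0))
Q=X.reshape(-1,3); m=(Q[:,2]>.13)&(Q[:,0]>.3)&(Q[:,0]<.75)&(Q[:,1]>-.2)&(Q[:,1]<.5)
H,_,_=np.histogram2d(Q[m,0],Q[m,1],bins=[9,14],range=[[.3,.75],[-.2,.5]]); print(H.astype(int))
E
```

```text
238 272 [0.46066563 0.35802144 0.28398821]
240 330 [0.46464642 0.35718405 0.18429506]
247 400 [0.45155182 0.37276254 0.06817177]
118 305 [0.49902094 0.53789529 0.32865916]
250 262 [ 0.68672738 -0.00749308  0.04862893]
[[   0    0    0    0    0    0    0    0    0    0    0    0    0    0]
 [   0    0    0    0    0    0    0    0    0    0    0    0    0    0]
 [   0    0    0    0    0    0    0    0    0    0    0    0    0    0]
 [   0    0    0    0    0    0    0    0    0    0  107 1064    0    0]
 [   0    0    0    0    0    0    0    0    0    0    0    0    0    0]
 [   0    0    0    0    0    0    0    0    0    0    0    0    0    0]
 [   0    0    0    0    0    0    0    0    0    0    0    0    0    0]
 [   0    0    0    0    0    0    0    0    0    0    0    0    0    0]
 [ 237  141    0    0    0    0    0    0    0    0    0    0    0  418]]
```

>>> play_rows(commands=".2 1 0 0 0 0;.2 1 0 0 0 0;.2 1 0 0 0 0;.2 1 0 0 0 0;.2 1 0 0 0 0;.2 1 0 0 0 0;.2 1 0 0 0 0;.2 1 0 0 0 0;.2 1 0 0 0 0;.2 1 0 0 0 0;.2 1 0 0 0 0;.2 1 0 0 0 0;.3 .5 0 0 0 0;0 0 0 0 0 0;0 0 0 0 0 0;0 0 0 0 0 0", grip=0)

```text
time_s: 3.65
tcp_pos: [0.4954, 0.2034, 0.3507]
ee_rot: [[-0.002, -1.0, 0.0], [-1.0, 0.002, -0.0], [0.0, -0.0, -1.0]]
wrist_force: [0.7, 0.8, -0.1]
gripper_width: 0.005
gripper_force: 0.0
```

```bash
python3 - <<'E'
from h import *
s=r.sense(); print(s['tcp_pos'],s['time_s'])
cap('wrist','w2')
E
```

```text
[0.49535319 0.20344996 0.35072773] 3.65
```

View pics/w2.png

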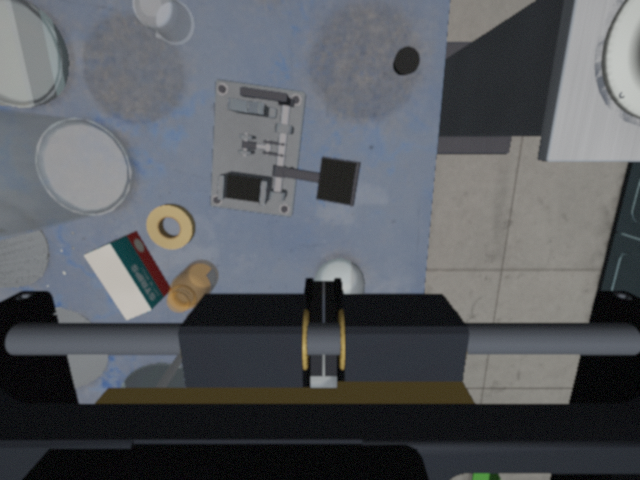

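The cradle shows fully: plate corners near (219,79), (306,97), (293,217) and (210,205), with the pad centred at (340,181). It is turned by a few degrees.

```bash
python3 - <<'E'
from h import *
X,p=cloud('w2')
W=X[70:225,200:370].reshape(-1,3)
m=(W[:,2]>.0105)&(W[:,2]<.02)
k=np.zeros((480,640),np.uint8); 
sub=((X[...,2]>.0105)&(X[...,2]<.02)).astype(np.uint8); k[70:225,200:315]=sub[70:225,200:315]
k=cv2.morphologyEx(k,cv2.MORPH_OPEN,np.ones((3,3)))
Q=X[k>0][:,:2].astype(np.float32)
print(cv2.minAreaRect(Q*1000), np.median(X[k>0][:,2]))
# edge-robust
# pad
t=X[150:212,312:365]; g=p[150:212,312:365].max(-1)
P=t[(t[...,2]>.055)]; P=P[P[:,0]<.53]; print(len(P),cv2.minAreaRect((P[:,:2]*1000).astype(np.float32)),P.mean(0),P[:,2].min(),P[:,2].max())
(cx,cy),(w,h),a=cv2.minAreaRect(Q*1000)
for q in cv2.boxPoints(((cx,cy),(w,h),a)): print(q)
E
```

```text
((595.7764892578125, 145.23988342285156), (185.8948974609375, 130.088623046875), 82.22059631347656) 0.015081705439571129
1799 ((479.35296630859375, 181.3677215576172), (60.01668930053711, 63.16142272949219), 82.12024688720703) [0.47564959 0.18080485 0.07778224] 0.05897528682916079 0.08959018984260747
[518.7495   61.95224]
[647.64087   44.343506]
[672.80347 228.52753]
[543.9121  246.13626]
```

```bash
python3 - <<'E'
from h import *
X,p=cloud('w2'); a=np.radians(-7.8); o=np.array([.5958,.1452])
R2=np.array([[np.cos(a),-np.sin(a)],[np.sin(a),np.cos(a)]])
L=X.copy(); L[...,:2]=(X[...,:2]-o)@R2
Q=L[60:225,200:370].reshape(-1,3); Q=Q[np.isfinite(Q).all(1)&(np.abs(Q[:,1])<.1)]
def ext(n,m): 
    print(n,m.sum(),*[np.round(np.percentile(Q[m,i],[1,50,99])*1000).astype(int) for i in range(3)])
z=Q[:,2]
b=(Q[:,1]>.015)&(Q[:,0]>-.04)
ext('cheeks',b&(z>.07)&(z<.085)); ext('pad59',b&(z>.053)&(z<.065))
ext('cheekL',b&(z>.07)&(Q[:,0]<0)); ext('cheekR',b&(z>.07)&(Q[:,0]>0))
ext('post',(Q[:,1]<-.035)&(Q[:,1]>-.068)&(z>.075)&(z<.1))
ext('claw',(Q[:,1]<-.06)&(z>.1))
ext('tread',(Q[:,0]<-.09)&(z>.05))
u=(Q[:,1]<-.04)&(Q[:,1]>-.068)&(z>.06)
for x in np.arange(-.05,.05,.004):
    m=u&(Q[:,0]>=x)&(Q[:,0]<x+.004); print(f'{x*1000:.0f}:{Q[m,2].max()*1000 if m.any() else 0:.0f}',end=' ')
E
```

```text
cheeks 338 [-31  28  36] [33 49 65] [70 78 80]
pad59 965 [-39   2  28] [19 49 66] [54 60 63]
cheekL 165 [-32 -27 -22] [33 49 66] [70 78 80]
cheekR 173 [28 31 36] [33 48 65] [71 78 80]
post 458 [-41   4  24] [-68 -58 -51] [76 88 95]
claw 450 [-49 -21   6] [-78 -73 -68] [102 108 110]
tread 1791 [-151 -124  -92] [-10  19  49] [64 78 88]
-50:0 -46:104 -42:97 -38:105 -34:0 -30:0 -26:0 -22:104 -18:95 -14:95 -10:97 -6:87 -2:98 2:106 6:85 10:90 14:94 18:96 22:93 26:0 30:0 34:0 38:0 42:0 46:0
```

>>> play_rows(commands="-.2 -.18 -.7 0 0 0;-.2 -.18 -1 0 0 0;-.2 -.18 -1 0 0 0;-.24 -.16 -1 0 0 0;0 0 -1 0 0 0;0 0 -1 0 0 0;0 0 -1 0 0 0;0 0 -1 0 0 0;0 0 -.6 0 0 0;0 0 -.3 0 0 0;0 0 -.3 0 0 0;0 0 -.2 0 0 0;0 0 -.2 0 0 0;0 0 -.2 0 0 0;0 0 -.2 0 0 0;0 0 -.2 0 0 0")

```text
time_s: 5.3
tcp_pos: [0.4703, 0.1839, 0.0532]
ee_rot: [[0.0, -1.0, 0.0], [-1.0, -0.0, 0.0], [-0.0, -0.0, -1.0]]
wrist_force: [0.8, 0.3, 0.2]
gripper_width: 0.006
gripper_force: 0.0
```

>>> play_rows(commands="0 0 -.2 0 0 0;0 0 -.2 0 0 0;0 0 -.1 0 0 0;0 0 -.1 0 0 0;0 0 0 0 0 0")

```text
time_s: 5.8
tcp_pos: [0.4701, 0.1839, 0.0355]
ee_rot: [[0.0, -1.0, -0.0], [-1.0, -0.0, -0.0], [0.0, 0.0, -1.0]]
wrist_force: [-2.1, 0.7, 5.3]
gripper_width: 0.005
gripper_force: 2.2
```

>>> play_rows(commands="0 0 -.06 0 0 0;0 0 -.04 0 0 0;0 0 0 0 0 0;0 0 0 0 0 0")

```text
time_s: 6.2
tcp_pos: [0.4702, 0.1838, 0.0326]
ee_rot: [[0.0, -1.0, 0.0], [-1.0, -0.0, 0.0], [-0.0, -0.0, -1.0]]
wrist_force: [-3.0, 0.7, 4.1]
gripper_width: 0.006
gripper_force: 2.0
```

>>> play_rows(commands="0 0 -.06 0 0 0;0 0 -.04 0 0 0;0 0 0 0 0 0;0 0 0 0 0 0")

```text
time_s: 6.6
tcp_pos: [0.4702, 0.1838, 0.0293]
ee_rot: [[0.0, -1.0, -0.0], [-1.0, -0.0, 0.0], [-0.0, 0.0, -1.0]]
wrist_force: [-1.8, 1.0, 3.7]
gripper_width: 0.006
gripper_force: 1.6
```

```bash
python3 - <<'E'
from h import *
cap('side','d2')
p=cv2.imread('pics/d2.png')[230:380,170:370]
cv2.imwrite('pics/d2c.png',cv2.resize(p,None,fx=4,fy=4,interpolation=cv2.INTER_CUBIC))
E
```

```text
(no output)
```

View pics/d2c.png

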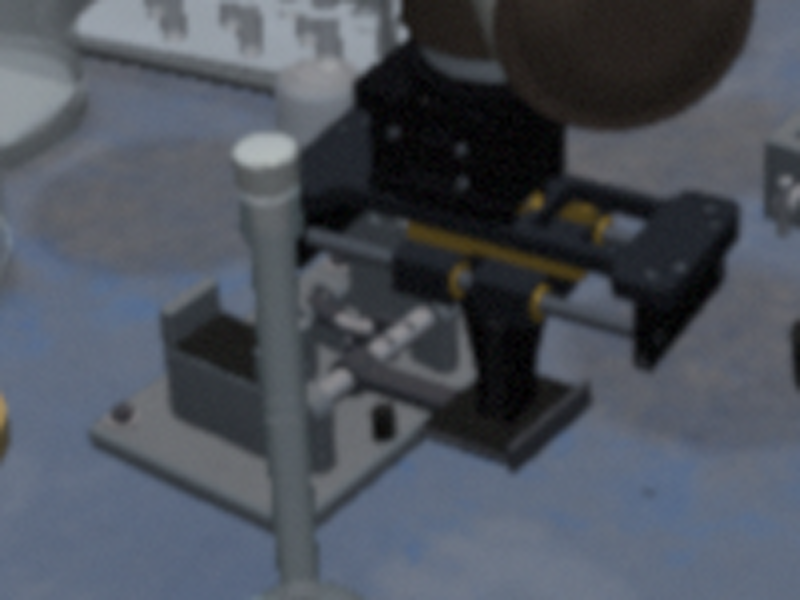

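The tip is on the pad and the treadle is well down, but there has been no hard stop yet. I'll continue.

>>> play_rows(commands="0 0 -.06 0 0 0;0 0 -.06 0 0 0;0 0 0 0 0 0;0 0 0 0 0 0")

```text
time_s: 7.05
tcp_pos: [0.4702, 0.1837, 0.0257]
ee_rot: [[-0.0, -1.0, -0.0], [-1.0, 0.0, -0.0], [0.0, 0.0, -1.0]]
wrist_force: [-2.5, 1.2, 3.0]
gripper_width: 0.001
gripper_force: 1.1
```

```bash
python3 - <<'E'
from h import *
cap('side','d3')
a=np.radians(-7.8); o=np.array([.598,.145]); R2=np.array([[np.cos(a),-np.sin(a)],[np.sin(a),np.cos(a)]])
for f in ('d0','d2','d3'):
    X,p=cloud(f); L=X.copy(); L[...,:2]=(X[...,:2]-o)@R2
    Q=L.reshape(-1,3)
    m=(Q[:,1]>.025)&(Q[:,1]<.05)&(Q[:,0]<-.095)&(Q[:,0]>-.16)&(Q[:,2]>.01)&(Q[:,2]<.1)
    P=Q[m]; print(f,m.sum(),np.median(P,0))
    for x in np.arange(-.16,-.09,.01):
        k=(P[:,0]>=x)&(P[:,0]<x+.01)
        if k.any(): print('  %.2f n%d zmax %.3f med %.3f'%(x,k.sum(),P[k,2].max(),np.median(P[k,2])))
E
```

```text
d0 313 [-0.1344634   0.04077041  0.0771301 ]
  -0.16 n77 zmax 0.089 med 0.081
  -0.15 n48 zmax 0.087 med 0.081
  -0.14 n50 zmax 0.082 med 0.078
  -0.13 n53 zmax 0.079 med 0.076
  -0.12 n47 zmax 0.077 med 0.073
  -0.11 n37 zmax 0.074 med 0.070
  -0.10 n1 zmax 0.066 med 0.066
d2 510 [-0.13572295  0.03380628  0.06422234]
  -0.16 n81 zmax 0.069 med 0.063
  -0.15 n126 zmax 0.100 med 0.067
  -0.14 n132 zmax 0.100 med 0.072
  -0.13 n86 zmax 0.100 med 0.064
  -0.12 n60 zmax 0.064 med 0.061
  -0.11 n22 zmax 0.063 med 0.059
  -0.10 n3 zmax 0.054 med 0.051
d3 544 [-0.13575038  0.03344943  0.0609269 ]
  -0.16 n87 zmax 0.066 med 0.059
  -0.15 n133 zmax 0.100 med 0.064
  -0.14 n144 zmax 0.099 med 0.069
  -0.13 n101 zmax 0.100 med 0.061
  -0.12 n59 zmax 0.062 med 0.058
  -0.11 n16 zmax 0.060 med 0.057
  -0.10 n4 zmax 0.052 med 0.049
```

```bash
python3 - <<'E'
from h import *
for f,t in (('w1',[.4140,-.1707,.3503]),('w2',[.4954,.2034,.3507])):
    X,p=cloud(f); Q=(X-np.array(t)).reshape(-1,3)
    m=(np.abs(Q[:,0])<.07)&(np.abs(Q[:,1])<.03)&(np.abs(Q[:,2])<.12)
    P=Q[m]; print(f,m.sum(),P.min(0) if m.any() else '',P.max(0) if m.any() else '')
    for b in np.arange(-.02,.1,.01):
        k=(P[:,2]>=b)&(P[:,2]<b+.01)
        if k.any(): print('  z%.2f n%d x %.3f..%.3f y %.3f..%.3f'%(b,k.sum(),P[k,0].min(),P[k,0].max(),P[k,1].min(),P[k,1].max()))
X,p=cloud('d3'); Q=X.reshape(-1,3)-np.array([.4702,.1837,.0257])
m=(np.abs(Q[:,0])<.02)&(np.abs(Q[:,1])<.02)
for b in np.arange(0,.1,.01):
    k=m&(Q[:,2]>=b)&(Q[:,2]<b+.01)
    if k.any(): print('  z%.2f n%d x %.3f..%.3f y %.3f'%(b,k.sum(),Q[k,0].min(),Q[k,0].max(),Q[k,1].mean()))
E
```

```text
w1 8836 [-0.05764272 -0.0299991   0.03462484] [0.05595793 0.02997322 0.11999604]
  z0.03 n332 x -0.053..0.052 y -0.011..0.011
  z0.04 n736 x -0.053..0.052 y -0.011..0.011
  z0.05 n780 x -0.054..0.052 y -0.011..0.006
  z0.06 n805 x -0.056..0.054 y -0.011..0.000
  z0.07 n881 x -0.058..0.056 y -0.011..0.011
  z0.08 n1112 x -0.056..0.048 y -0.011..0.013
  z0.09 n1034 x -0.050..0.048 y -0.010..0.012
w2 2300 [-0.01017359 -0.02396827  0.03456504] [0.00807294 0.0110466  0.11989075]
  z0.03 n126 x -0.010..0.008 y -0.011..-0.008
  z0.04 n347 x -0.010..0.008 y -0.011..-0.008
  z0.05 n408 x -0.010..0.008 y -0.011..0.001
  z0.06 n365 x -0.009..0.007 y -0.011..-0.005
  z0.07 n257 x -0.007..0.005 y -0.011..-0.008
  z0.08 n580 x -0.006..0.004 y -0.011..0.011
  z0.09 n67 x -0.006..0.004 y -0.007..0.010
  z0.03 n186 x -0.020..0.020 y 0.006
  z0.04 n70 x -0.012..0.007 y 0.006
  z0.05 n74 x -0.014..0.008 y 0.007
  z0.06 n68 x -0.015..0.010 y 0.008
  z0.07 n84 x -0.018..0.012 y 0.008
  z0.08 n59 x -0.019..0.013 y 0.011
  z0.09 n7 x 0.010..0.012 y 0.012
```

The depth images show the real fingertips about 34.5 mm behind the reported TCP, at both openings. The pad is therefore only at about 0.06 m, so I need roughly 25 mm more. I'll allow for this offset from here on.

>>> play_rows(commands="0 0 -.15 0 0 0;0 0 -.15 0 0 0;0 0 -.15 0 0 0;0 0 -.1 0 0 0;0 0 -.1 0 0 0;0 0 0 0 0 0")

```text
time_s: 7.7
tcp_pos: [0.4699, 0.1834, 0.0057]
ee_rot: [[-0.0, -1.0, -0.001], [-1.0, 0.0, -0.001], [0.001, 0.001, -1.0]]
wrist_force: [0.6, -0.1, 0.6]
gripper_width: 0.004
gripper_force: 0.0
```

>>> play_rows(commands="0 0 -.06 0 0 0;0 0 -.06 0 0 0;0 0 -.03 0 0 0;0 0 0 0 0 0;0 0 0 0 0 0")

```text
time_s: 8.2
tcp_pos: [0.4703, 0.1838, 0.0019]
ee_rot: [[0.0, -1.0, 0.0], [-1.0, -0.0, 0.0], [-0.0, -0.0, -1.0]]
wrist_force: [-0.4, -0.5, -0.4]
gripper_width: 0.004
gripper_force: 0.0
```

>>> play_rows(commands="0 0 -.06 0 0 0;0 0 -.05 0 0 0;0 0 0 0 0 0;0 0 0 0 0 0")

```text
time_s: 8.6
tcp_pos: [0.4707, 0.1839, 0.0004]
ee_rot: [[0.001, -1.0, 0.001], [-1.0, -0.001, 0.0], [-0.0, -0.001, -1.0]]
wrist_force: [-3.1, 0.1, 12.9]
gripper_width: 0.008
gripper_force: 6.8
```

The treadle is now at its hard stop. Next I'll rise, cross to the clamp, turn to the rod and open.

>>> play_rows(commands="0 0 .5 0 0 0;0 0 1 0 0 0;0 0 1 0 0 0;0 0 1 0 0 0;0 0 1 0 0 0;0 -.4 .8 0 0 0;-.1 -.96 0 0 0 -.065;-.1 -.98 0 0 0 -.065;-.1 -.98 0 0 0 -.065;-.1 -.98 0 0 0 -.065;-.1 -.98 0 0 0 -.065;-.1 -.98 0 0 0 -.065;-.1 -.98 0 0 0 -.065;-.1 -.98 0 0 0 -.065;-.1 -.98 0 0 0 -.065;-.1 -.98 0 0 0 -.065;0 -.98 0 0 0 0;0 -.5 0 0 0 0;0 0 0 0 0 0", grip=0)

```text
time_s: 10.5
tcp_pos: [0.4399, -0.1675, 0.1573]
ee_rot: [[-0.1, -0.995, -0.0], [-0.995, 0.1, -0.0], [0.0, 0.0, -1.0]]
wrist_force: [0.4, -0.0, -0.7]
gripper_width: 0.002
gripper_force: 0.0
```

>>> play_rows(commands="0 0 0 0 0 0;0 0 -.5 0 0 0;0 0 -.5 0 0 0;0 0 -.5 0 0 0;0 0 -.5 0 0 0;0 0 0 0 0 0", grip=87)

```text
time_s: 11.1
tcp_pos: [0.4386, -0.165, 0.0959]
ee_rot: [[-0.096, -0.995, -0.004], [-0.995, 0.096, 0.001], [-0.0, 0.005, -1.0]]
wrist_force: [-0.6, 0.5, -0.1]
gripper_width: 0.465
gripper_force: 0.0
```

```bash
python3 - <<'E'
from h import *
s=r.sense(); print(s['tcp_pos'],s['ee_rot'],s['time_s'],s['gripper_width'])
cap('side','d4'); cap('scene','s4')
a=np.radians(-7.8); o=np.array([.598,.145]); R2=np.array([[np.cos(a),-np.sin(a)],[np.sin(a),np.cos(a)]])
for f in ('d4','s4'):
    X,p=cloud(f); L=X.copy(); L[...,:2]=(X[...,:2]-o)@R2; Q=L.reshape(-1,3)
    for n,m in (('pad',(Q[:,1]>-.005)&(Q[:,1]<.045)&(Q[:,0]<-.105)&(Q[:,0]>-.155)&(Q[:,2]>.012)&(Q[:,2]<.12)),('claw',(Q[:,1]<-.06)&(Q[:,1]>-.085)&(abs(Q[:,0])<.06)&(Q[:,2]>.1)&(Q[:,2]<.16)),('post',(Q[:,1]<-.045)&(Q[:,1]>-.07)&(abs(Q[:,0])<.03)&(Q[:,2]>.08)&(Q[:,2]<.1))):
        if m.any(): print(f,n,m.sum(),np.median(Q[m],0),Q[m].min(0),Q[m].max(0))
p=cv2.imread('pics/s4.png')[150:430,150:520]
q=cv2.imread('pics/d4.png')[180:380,170:470]
cv2.imwrite('pics/c4.png',np.hstack([cv2.resize(p,(396,300)),cv2.resize(q,(400,300))]))
E
```

```text
[ 0.43859706 -0.16496699  0.09585386] [[-9.63527806e-02 -9.95337186e-01 -4.47518710e-03]
 [-9.95347205e-01  9.63505006e-02  7.22795221e-04]
 [-2.88238444e-04  4.52400830e-03 -9.99989725e-01]] 11.1 0.46465644726307814
d4 pad 533 [-0.1302644   0.02080722  0.0337362 ] [-0.15498774 -0.00490763  0.0166844 ] [-0.10501593  0.04485497  0.04131616]
d4 claw 128 [-0.0434585  -0.07030662  0.11198338] [-0.05966517 -0.07892151  0.1004884 ] [-0.02589047 -0.06305979  0.12326895]
d4 post 111 [ 0.00760501 -0.05496113  0.08748017] [-0.02398848 -0.06596774  0.08001007] [ 0.02029669 -0.04829176  0.09524619]
s4 pad 159 [-0.1362189   0.01887455  0.03361362] [-0.15483123 -0.00482367  0.02116379] [-0.11566233  0.04499982  0.03991632]
```

View pics/c4.png

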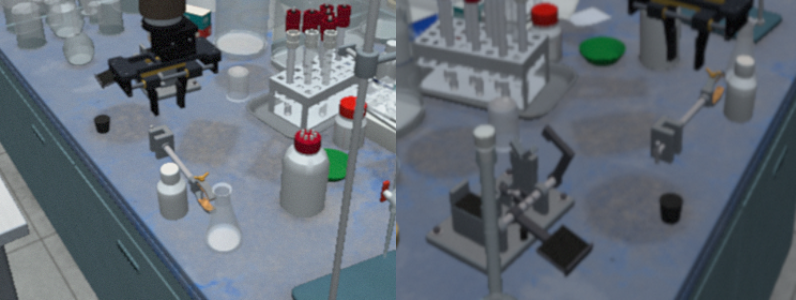

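The treadle is down and the claw is back. The left panel shows the stopper, bottle and flask undisturbed. I'll descend onto the rod.

>>> play_rows(commands="0 0 0 0 0 0;0 0 0 0 0 0;0 0 0 0 0 0;0 0 -.7 0 0 0;0 0 -.7 0 0 0;0 0 -.7 0 0 0;0 0 -.7 0 0 0;0 0 -.5 0 0 0;0 0 -.4 0 0 0;0 0 -.3 0 0 0;0 0 0 0 0 0")

```text
time_s: 12.3
tcp_pos: [0.4395, -0.1661, -0.0233]
ee_rot: [[-0.098, -0.995, -0.002], [-0.995, 0.098, 0.0], [0.0, 0.002, -1.0]]
wrist_force: [-0.1, -0.7, 0.1]
gripper_width: 0.997
gripper_force: 0.0
```

>>> play_rows(commands="0 0 -.1 0 0 0;0 0 0 0 0 0;0 0 0 0 0 0;0 0 0 0 0 0;0 0 0 0 0 0;0 0 0 0 0 0;0 0 0 0 0 0;0 0 0 0 0 0;0 0 0 0 0 0;0 0 0 0 0 0;0 0 0 0 0 0;0 0 0 0 0 0", grip=0)

```text
time_s: 13.5
tcp_pos: [0.4414, -0.1662, -0.0253]
ee_rot: [[-0.097, -0.995, 0.002], [-0.995, 0.097, -0.0], [0.0, -0.002, -1.0]]
wrist_force: [1.4, -0.2, -1.4]
gripper_width: 0.121
gripper_force: 30.0
```

>>> play_rows(commands="0 0 .1 0 0 0;0 0 .3 0 0 0;0 0 .5 0 0 0;0 0 .6 0 0 0;0 0 .6 0 0 0;0 0 .6 0 0 0;0 0 .6 0 0 0;0 0 .4 0 0 0;0 0 .2 0 0 0;0 0 0 0 0 0;0 0 0 0 0 0;0 0 0 0 0 0")

```text
time_s: 14.7
tcp_pos: [0.4392, -0.166, 0.0906]
ee_rot: [[-0.098, -0.995, -0.002], [-0.995, 0.098, 0.0], [-0.0, 0.002, -1.0]]
wrist_force: [0.2, 0.2, -5.8]
gripper_width: 0.122
gripper_force: 30.0
```

```bash
python3 - <<'E'
from h import *
s=r.sense(); print(s['tcp_pos'],s['time_s'],s['gripper_width'],s['gripper_force'],s['wrist_force'],s['moment'])
cap('wrist','w5'); cap('side','d5'); t=s['tcp_pos']
for f in ('w5','d5'):
  X,p=cloud(f); d=np.array([-.098,-.995]); n=np.array([.995,-.098]); Q=X.reshape(-1,3)
  u=(Q[:,:2]-t[:2])@d; l=(Q[:,:2]-t[:2])@n; print(f)
  for b in np.arange(-.1,.17,.01):
    m=(u>=b)&(u<b+.01)&(np.abs(l)<.022)&(Q[:,2]>t[2]-.0)&(Q[:,2]<t[2]+.1)
    if m.any() : print('%.2f n%d z %.3f..%.3f l %.3f %.3f'%(b,m.sum(),Q[m,2].min(),Q[m,2].max(),l[m].min(),l[m].max()))
E
```

```text
[ 0.43922319 -0.16597759  0.09063481] 14.7 0.12164054436826914 29.9991112947464 [ 0.19602409  0.24356797 -5.79781888] [ 0.02943425  0.07976333 -0.00496728]
w5
-0.04 n42 z 0.150..0.157 l -0.013 0.010
-0.03 n1082 z 0.139..0.159 l -0.013 0.011
-0.02 n75 z 0.148..0.180 l -0.011 0.010
-0.01 n812 z 0.144..0.190 l -0.011 0.010
-0.00 n1594 z 0.125..0.191 l -0.015 0.014
0.01 n1328 z 0.125..0.190 l -0.016 0.015
0.02 n568 z 0.142..0.151 l -0.007 0.005
0.03 n623 z 0.143..0.151 l -0.007 0.005
0.04 n653 z 0.143..0.151 l -0.007 0.005
0.05 n679 z 0.144..0.151 l -0.006 0.005
0.06 n736 z 0.143..0.151 l -0.007 0.005
0.07 n792 z 0.143..0.150 l -0.007 0.005
0.08 n1099 z 0.143..0.154 l -0.010 0.008
0.09 n1685 z 0.143..0.160 l -0.011 0.009
0.10 n1902 z 0.154..0.161 l -0.011 0.009
0.11 n1665 z 0.155..0.169 l -0.008 0.007
d5
-0.10 n38 z 0.127..0.162 l -0.013 -0.001
-0.09 n34 z 0.125..0.159 l -0.013 0.000
-0.08 n106 z 0.119..0.169 l -0.021 0.015
-0.07 n245 z 0.116..0.170 l -0.022 0.017
-0.06 n23 z 0.130..0.170 l -0.022 0.016
-0.05 n94 z 0.121..0.169 l -0.022 0.015
-0.04 n88 z 0.116..0.169 l -0.022 0.017
-0.03 n2 z 0.129..0.166 l -0.021 0.003
-0.02 n117 z 0.127..0.191 l -0.022 0.019
-0.01 n118 z 0.125..0.190 l -0.022 0.020
-0.00 n62 z 0.126..0.188 l -0.022 0.009
0.01 n3 z 0.143..0.166 l -0.020 -0.016
0.03 n3 z 0.139..0.146 l -0.010 -0.006
0.04 n9 z 0.138..0.148 l -0.009 -0.006
0.05 n11 z 0.141..0.149 l -0.009 -0.002
0.06 n14 z 0.139..0.150 l -0.009 -0.001
0.07 n12 z 0.142..0.149 l -0.008 0.000
0.08 n18 z 0.133..0.148 l -0.012 -0.001
0.09 n34 z 0.129..0.158 l -0.015 -0.002
0.10 n16 z 0.132..0.160 l -0.013 -0.004
0.11 n9 z 0.119..0.159 l -0.011 -0.004
0.12 n15 z 0.118..0.178 l -0.012 -0.004
0.13 n4 z 0.117..0.170 l -0.008 0.001
0.14 n4 z 0.129..0.169 l -0.000 0.003
0.15 n9 z 0.126..0.133 l -0.004 0.005
0.16 n3 z 0.128..0.131 l 0.001 0.006
```

View pics/d5.png

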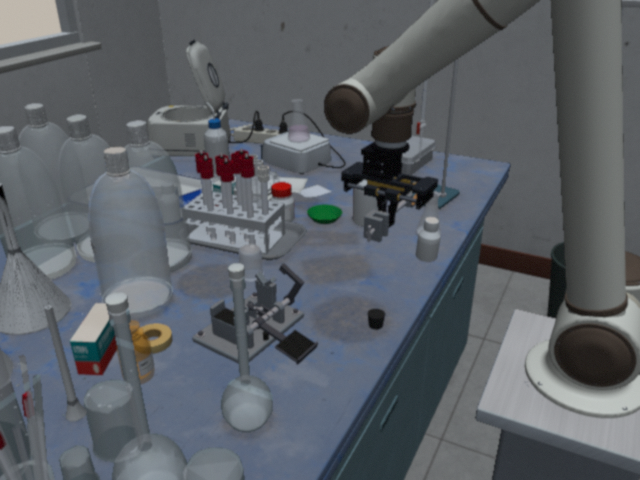

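The clamp is gripped and level, and the treadle stays down with the claw open. In d5 the pad is at (297,345) and the bystanders are in place. I'll carry it high over the cradle.

>>> play_rows(commands="0 0 .5 0 0 0;0 0 .8 0 0 0;.2 .3 .7 0 0 0;.3 .6 0 0 0 -.02;.38 .74 0 0 0 -.02;.38 .74 0 0 0 -.02;.38 .74 0 0 0 -.02;.38 .74 0 0 0 -.02;.38 .74 0 0 0 -.02;.38 .74 0 0 0 -.02;.38 .74 0 0 0 -.02;.38 .74 0 0 0 -.02;.38 .74 0 0 0 -.02;.38 .74 0 0 0 -.02;.38 .74 0 0 0 -.02;.36 .74 0 0 0 -.02;.25 .6 0 0 0 -.01;.02 .1 0 0 0 0;0 0 0 0 0 0;0 0 0 0 0 0")

```text
time_s: 16.8
tcp_pos: [0.5988, 0.1476, 0.1511]
ee_rot: [[-0.138, -0.99, -0.001], [-0.99, 0.138, -0.001], [0.001, 0.001, -1.0]]
wrist_force: [-0.9, -0.6, -4.6]
gripper_width: 0.125
gripper_force: 30.0
```

```bash
cat > m.py <<'E'
from h import *
import sys
f=sys.argv[1]; s=r.sense(); print(s['tcp_pos'],s['time_s'],s['gripper_force'],s['ee_rot'][:,1]); t=s['tcp_pos']
cap('wrist',f); X,p=cloud(f); y=s['ee_rot'][:2,1]; d=np.array([y[1]*0+s['ee_rot'][0,0],s['ee_rot'][1,0]]); d/=np.linalg.norm(d); n=np.array([-d[1],d[0]])
Q=X.reshape(-1,3); u=(Q[:,:2]-t[:2])@d; l=(Q[:,:2]-t[:2])@n
m=(u>.022)&(u<.078)&(abs(l)<.012)&(Q[:,2]>t[2]+.03)&(Q[:,2]<t[2]+.075)
P=Q[m].astype(np.float32); vx,vy,x0,y0=cv2.fitLine(P[:,:2],cv2.DIST_HUBER,0,.01,.01).ravel()
e=np.array([vx,vy])*-np.sign(vy); c=np.array([x0,y0]); c=c+e*((t[:2]-c)@e)
j=(u>.07)&(u<.1)&(abs(l)>.0085)&(abs(l)<.014)&(Q[:,2]>t[2]+.03); print('jaw start u',np.sort(u[j])[:5])
print('rod z fit',np.polyfit(u[m],Q[m,2],1),'yaw',np.degrees(np.arctan2(e[1],e[0])))
print('bal',c,'boss',c-e*.05,'rodpt',c+e*.058)
a=np.radians(-7.8); o=np.array([.598,.145]); cy=np.array([-np.sin(a),np.cos(a)]); print('want',o,o+cy*.05,o-cy*.058)
E
python3 m.py w6
```

```text
[0.59882957 0.14763743 0.15110892] 16.8 29.999021887779236 [-0.9904343   0.13797825  0.00137699]
jaw start u [0.08473419 0.08476922 0.08497531 0.08507931 0.08536878]
rod z fit [-1.54141538e-04  2.08399027e-01] yaw -97.81983
bal [0.59784655 0.14777244] boss [0.60464947 0.19730748] rodpt [0.58995515 0.09031179]
want [0.598 0.145] [0.60478578 0.19453739] [0.5901285  0.08753663]
```

>>> play_rows(commands="0 -.03 -.2 0 0 0;0 -.03 -.4 0 0 0;0 -.02 -.4 0 0 0;0 0 -.4 0 0 0;0 0 -.4 0 0 0;0 0 -.35 0 0 0;0 0 -.25 0 0 0;0 0 -.1 0 0 0;0 0 0 0 0 0;0 0 0 0 0 0;0 0 0 0 0 0;0 0 0 0 0 0;0 0 0 0 0 0;0 0 0 0 0 0")

```text
time_s: 18.25
tcp_pos: [0.5996, 0.1459, 0.0767]
ee_rot: [[-0.138, -0.99, 0.0], [-0.99, 0.138, 0.0], [-0.0, -0.0, -1.0]]
wrist_force: [1.2, -0.1, -4.9]
gripper_width: 0.127
gripper_force: 30.0
```

```bash
python3 m.py w7; python3 - <<'E'
from h import *
cap('side','d7'); cap('scene','s7'); p=cv2.imread('pics/s7.png')[130:340,150:450]; q=cv2.imread('pics/d7.png')[200:380,170:400]
cv2.imwrite('pics/c7.png',np.hstack([cv2.resize(p,(400,280)),cv2.resize(q,(400,280))]))
E
```

```text
[0.59955429 0.1459094  0.07674554] 18.25 29.999140799045563 [-9.90489989e-01  1.37584607e-01 -2.40310173e-04]
jaw start u [0.08477108 0.08478745 0.08500089 0.08506627 0.08536931]
rod z fit [-0.00042558  0.13396864] yaw -97.749985
bal [0.59842967 0.14606246] boss [0.60517221 0.19560576] rodpt [0.59060833 0.08859224]
want [0.598 0.145] [0.60478578 0.19453739] [0.5901285  0.08753663]
```

View pics/c7.png

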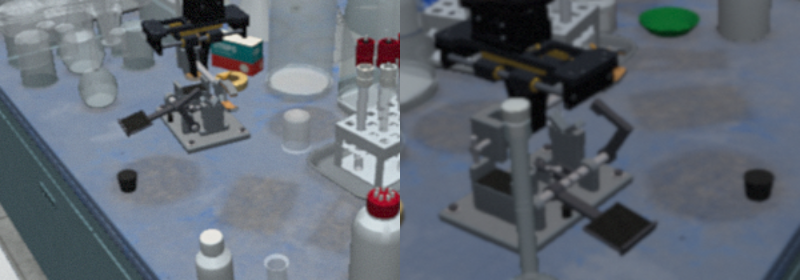

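The clamp hangs level over the cradle, boss over its seat, with the claw open at right and the treadle down. The bystanders are untouched. The rod axis is at about 0.127 m and the plan error is about 1 mm, so I'll hand it in.

```bash
python3 -c "
from station import r
print(r.finish_job())"
```

```text
the job is handed in; nothing more can be done
None
```

The job is handed in with the treadle at its stop, the claw open and no bystander displaced in the last pictures; the clamp is gripped at its balance point and held level about 4 cm above its seat, within about 1 mm in plan by the wrist camera, but no verdict came back.

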